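Close the plaster mould past its cam stop

ROBOT

A 6-joint arm with a two-finger parallel gripper is mounted at the origin on the work surface. World frame = base frame: x ahead of the robot, y to its left, z up, the work surface at z = 0. Lengths are in m, angles in rad, forces in N, time in s.
With the tool pointing down it reaches from about 0.4 to 0.825 m from the base axis. Payload 7 kg.
Tool frame: the origin (TCP) lies on the centre line of the jaws, within the pads' length; the fingertips stand 19 mm ahead of it and the grasp point (between the pads) is the TCP; z points along the fingers, y is the direction in which the jaws open and shut (so a half turn about z gives the same grasp; the last joint's range is limited). The gripper opens to 85 mm and grips with 20 to 120 N. Pads are 22 mm wide; open, the fingers measure 114 mm over their backs; the gripper's body (76 mm by 85 mm) begins 54 mm behind the grasp point. The pads swing forward as they close: fully open they stand 13 mm farther back than shut.
Start: joints at [1.534, 0.359, 0.012, 0, -1.224, -0.288], TCP at [0.215, 0.64, 0.25] pointing down, gripper open.
Joint ranges: [-3.07, 3.07], [-1.43, 2.12], [-1.02, 1.25], [-3.03, 1.67], [-3.05, -0], [-3.03, 3.03]. Speed limits (rad/s): [2.39, 2.39, 3.01, 3.14, 3.14, 3.14].

INTERFACE

Orientations are given as a 3x3 rotation matrix whose columns are the frame's x, y, z axes.
In Python, from station import monitor, snapshot, ctrl gives the robot as it stands. The module is installed in compiled form; this text tells all that it offers.
- The arm moves only by the tool jog_arm, never from a script. Its argument "moves" is a list of rows, each a list of 4 numbers: the shift along the world's x, y, z in cm, then the turn about the world's z in degrees. In form: [[tx, ty, tz, twist], ...]. A call has 1 to 12 rows; each row shifts and turns the commanded pose from where the row before left it; what a row does not reach is not made up. A row lasts 1/10 s, in which the tool goes at most 50 mm and 8.59 degrees, less where a joint would pass 70% of its speed; a pose out of reach is approached as far as the arm can. A call with a gripper value outside its range is refused whole. "hand" is the finger opening in cm, from 0 to 8.54, set as the call begins (left out, the last holds). The fingers move at their own pace and stop on an object; "grip_force" is the grip in N (left out, the last holds). Time passes only in rows, so rows that do not move let the fingers close. It gives the time, the measured TCP pose, the force and the opening at its end, in the units of the state.
- monitor.get_obs(): the state, without advancing time (a new reading comes with each control period).
- snapshot(name): name is "scene" or "top" or "wrist"; returns a dict with "image" (480x640x3 uint8, red, green, blue), "fx", "fy", "cx", "cy" (pixels), "R" (3x3) and "t" (3): a world point X has camera coordinates R X + t; the wrist camera has in their place "mount" (4x4, takes a point from camera to tool coordinates, whose origin is the TCP and whose axes are the flange's). Camera axes: x right, y down, z forward; pixel columns grow to the right and rows downward; lengths in m; the calibration is good to about 2 mm. The wrist camera is an equidistant fisheye: a pixel r from the principal point sees the ray r / f radians off the axis. A picture is of the moment at which its call begins: read the wrist's pose just before it. There is no depth.
- ctrl.close_job(): hands the job in, once; it reports no verdict.
The state is a dict: "clock": time; "qpos": joint angles; "qvel": joint speeds; "tau": joint torques, N m; "position": TCP position; "ee_rot": TCP orientation; "ft_force": force on the tool from outside, world axes, zero at the start; "moment": the same for the moment, N m; "width": finger opening in m.
Only numpy, scipy, OpenCV 4.12 (cv2) and the standard library are available. Lean on these libraries where they do the work, as an engineer would, in place of code of your own. Each camera call takes 0.05 s, during which the arm holds its last target.

TASK

Close the plaster casting mould on the jig: first, leaving the slide where it is, push the upright peg on the steel cam round until the cam's low point faces the slide's crossbar, then push the slide forward from behind until the two mould halves meet. Do it all by pushing with the fingers; grip and lift nothing, leave the other things on the bench alone, and end with the mould closed, the cam still at its low point and the hand clear.

Things in the scene. Friction and masses are not known exactly. Their poses are not given: they have to be found in the camera images.
- jig: Jig fixed to the bench: plywood board 310 x 345 mm, top at z 18, two rails 11 mm high guiding the slide; at the far end the fixed plaster mould half, 90 wide, top 92 mm above the bench. Origin on the bench, on the slide's centre line; x = forward (the way the slide is pushed), y = left (cam side), z up. Board: x -160..150, y -155..190 mm; fixed half's parting face: x = 45. Turned up to 0.3 rad.
- slide: Follower slide, loose between the rails (1.5 mm play), 0.5 to 0.9 kg; takes about 2.5 to 6.5 N to push and stays where left. Wooden sled 110 (x) x 90 x 14 mm bearing the movable mould half (parting face 55 mm ahead of the origin, top 74 above it). Origin: centre of the sled's underside; axes as the jig's. In the jig's frame it rests at z 18, starts at x = -72..-57 mm; fully home (halves touching) x = -10.
- slide_push (a point): Where to push the slide: middle of the rear face of its upright wooden push plate, 55 mm behind and 37 mm above the slide's origin (about 55 mm above the bench). The plate is 80 mm wide (y) and 12 thick, and reaches from 10 to 60 mm above the slide's underside.
- slide_follower (a point): Point on the front face of the slide's wooden crossbar, opposite the cam's pivot: x -15, y +125, z +24 mm from the slide's origin. The bar is 20 mm thick in x, 32 to 52 mm above the bench, and reaches left to y = +155; this flat face is what meets the cam.
- cam (a joint): Cam angle, rad, anticlockwise from above: direction pivot to peg, from the jig's +x. 0 or 6.283 (a whole turn): peg straight ahead, low point towards the crossbar, slide free to go home. 3.14: peg towards the crossbar, high point blocks the slide. Starts at 1.3 to 4.98; turns either way, stops at -0.2 and 6.48. Stiff (0.12 N m, about 3.5 N at the peg); stays where left.
- cam_pivot (a point): Point on the cam's pivot axis, level with the cam's top (52 mm above the bench), at x -6, y +125 mm in the jig's frame. The cam is an eccentric steel disc 64 mm across, from 32 to 52 mm above the bench; its edge is 48 mm from the pivot on the peg's side (high point), 16 mm on the other (low point). A flat brass bolt head marks the pivot.
- cam_peg (a point): Centre of the top of the cam's upright steel peg, 94 mm above the bench: 12 mm thick, 42 mm tall, standing on the cam 36 mm from the pivot, over the high point. Push its side with a fingertip, round the pivot.
- plug: (bystander, loose) plaster pouring plug 36 mm across, 55 mm tall, standing on the jig's board to the right of the mould; origin at its foot
- rib_tool: (bystander, loose) wooden-handled spatula, 150 mm, lying on the jig's board to the right of the slide; origin under its middle
- stilt: (bystander, loose) terracotta kiln prop disc, 52 mm across, 12 mm thick, on the jig's board, at the far left, beyond the cam; origin under its centre
- bowl: (bystander, loose) dry grey clay bowl, 130 mm across, 55 mm high, on the bench left of the jig; origin under its centre
- jar: (bystander, loose) lidded jar 60 mm across, 85 mm high, on the bench left of the jig; origin under its centre
- mug: (bystander, loose) white mug 76 mm across, 85 mm high, on the bench right of the jig; origin under its centre
- brush: (bystander, loose) wooden-handled brush, 170 mm, lying on the bench right of the jig; origin under its middle
Not all that is in view belongs to the job. There is more than one size of the slide; the job needs the smaller.

How it is judged:
By the outcome, as a careful person would: the job done as asked, in the order asked, and still so for the second after the job is handed in, with the robot touching nothing.
It also fails if it takes over 48 s, if anything falls off the work surface, if the arm or the gripper's body presses on something with over 40 N, if the wrist force passes 120 N, or if a joint passes its speed limit or range.

## Working session

There is one attempt and no reset: what is moved stays moved. The work goes in short steps, Python scripts to look and compute and a tool call to move; the robot and the scene stay as the last step left them, time stands still between calls to the robot, and variables do not carry over. Pictures are saved under pics/ and viewed, and the job is handed in when it is done.

Besides the shell and the picture viewer there is one more tool, called after "Emit:" as name(argument=value, ...), one argument or row to a line, values as JSON. jog_arm: Moves the arm, as the interface text tells. Its arguments: {"type":"object","properties":{"moves":{"type":"array"},"hand":{"type":"number"},"grip_force":{"type":"number"}},"required":["moves"]}

```bash
mkdir -p pics
cat > h.py <<'E'
import numpy as np,cv2,pickle
from station import monitor,snapshot,ctrl
def take(n,f):
    s=snapshot(n); cv2.imwrite('pics/'+f+'.png',s['image'][:,:,::-1]); pickle.dump(s,open('pics/'+f+'.pkl','wb')); return s
def load(f): return pickle.load(open('pics/'+f+'.pkl','rb'))
def ray(s,u,v):
    R=np.array(s['R']);t=np.array(s['t']);d=R.T@np.array([(u-s['cx'])/s['fx'],(v-s['cy'])/s['fy'],1]);return -R.T@t,d
def onz(s,u,v,z):
    o,d=ray(s,u,v);return o+d*(z-o[2])/d[2]
def proj(s,X):
    c=np.array(s['R'])@np.array(X)+np.array(s['t']);return np.array([s['cx']+s['fx']*c[0]/c[2],s['cy']+s['fy']*c[1]/c[2]])
E
python3 - <<'E'
from h import *
o=monitor.get_obs();print(o['clock'],o['position'],o['ee_rot'],o['width'],o['ft_force'])
for n in('scene','top'):
    s=take(n,n+'0');print(n,s['fx'],-np.array(s['R']).T@s['t'])
E
```

```text
0.0 [0.21527008 0.63927538 0.24933463] [[ 9.47687442e-01 -3.19199563e-01 -3.88814602e-04]
 [-3.19199758e-01 -9.47685991e-01 -1.66659658e-03]
 [ 1.63502749e-04  1.70352218e-03 -9.99998536e-01]] 0.0857528985322357 [-0.14385781 -0.15472552  0.04444629]
scene 511.0265251808664 [0.85282577 0.39901746 0.82230329]
top 457.5549724706425 [0.39800364 0.0173488  1.05430904]
```

View pics/scene0.png

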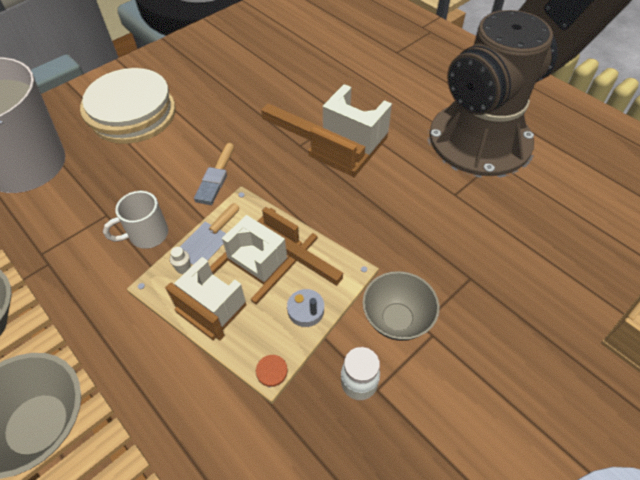

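View pics/top0.png

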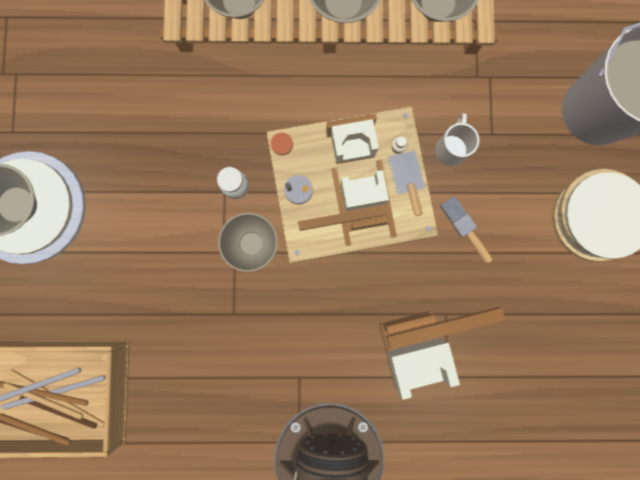

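The top view shows the jig around (350,185), with the slide in it at (365,195). A second, larger slide is loose on the bench at (425,355). The cam is at (298,189), with a dark peg and a brass bolt head. I'll crop closer.

Run:
```python
from h import *
s=load('top0');cv2.imwrite('pics/topc.png',cv2.resize(s['image'][95:275,255:445,::-1],None,fx=4,fy=4,interpolation=3)[:600*2][:, :])
im=cv2.resize(s['image'][100:250,260:445,::-1],None,fx=4,fy=4,interpolation=2);cv2.imwrite('pics/topc.png',im)
s=load('scene0');im=cv2.resize(s['image'][180:330,200:390,::-1],None,fx=4,fy=4,interpolation=2);cv2.imwrite('pics/scc.png',im)
```

```text
(no output)
```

View pics/topc.png

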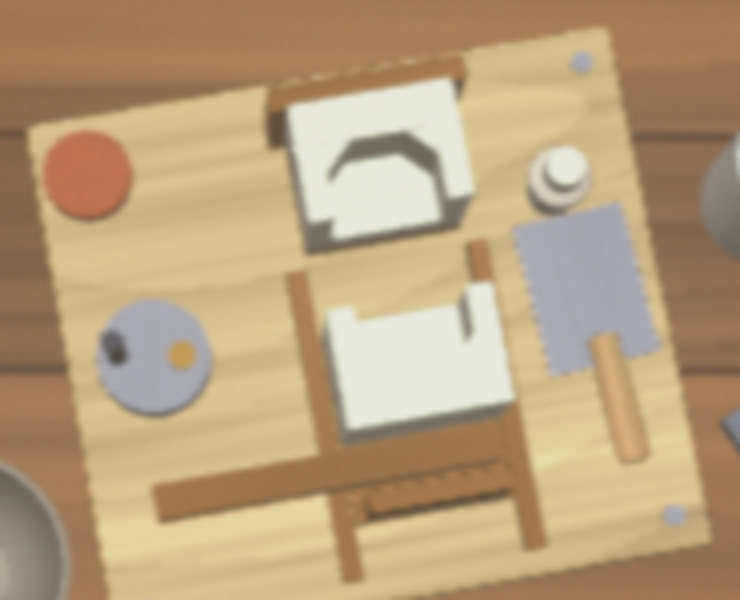

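View pics/scc.png

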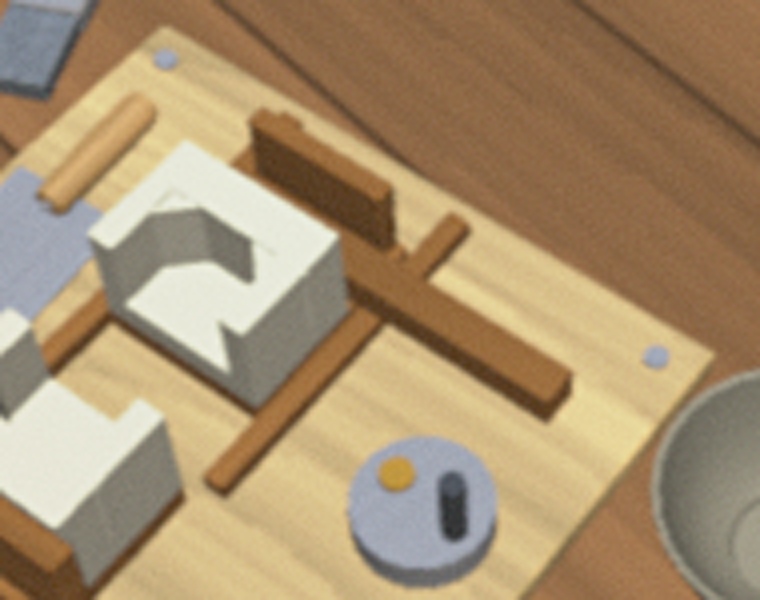

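The peg lies to the left of the bolt (top crop: peg (113,345), bolt (182,354)), so the cam angle is near 1.6. The crossbar, push plate and rails are all clear. Next I'll measure the frame.

Run:
```python
from h import *
T=load('top0');S=load('scene0')
for s,off,box in((T,(0,0),(275,300,175,200)),):
    pass
# bolt by colour
def blob(s,x0,y0,x1,y1,f):
    h=cv2.cvtColor(s['image'],cv2.COLOR_RGB2HSV).astype(int);m=np.zeros(h.shape[:2],bool);m[y0:y1,x0:x1]=f(h)[y0:y1,x0:x1]
    v,u=np.nonzero(m);return u.mean(),v.mean(),len(u)
br=lambda h:(h[...,1]>120)&(h[...,2]>120)
bt=blob(T,298,182,311,196,br);bs=blob(S,294,293,304,304,br);print(bt,bs)
print('bolt',onz(T,bt[0],bt[1],.052),onz(S,bs[0],bs[1],.052))
dk=lambda h:h[...,2]<90
pt=blob(T,284,178,296,194,dk);ps=blob(S,308,295,320,318,dk);print(pt,ps)
pegm=onz(T,pt[0],pt[1],.073);print('peg mid',pegm, onz(S,ps[0],ps[1],.073))
c={ 'fl':(28,127),'fr':(608,27),'nr':(712,540)}
P={k:onz(T,260+(a-1.5)/4,100+(b-1.5)/4,.018)[:2] for k,(a,b) in c.items()}
J={'fl':(150,190),'fr':(150,-155),'nr':(-160,-155)}
# add scene corners: full-res
bolt=onz(T,bt[0],bt[1],.052)[:2];bolt2=onz(S,bs[0],bs[1],.052)[:2]
A=[np.array(J[k])/1e3 for k in c]+[np.array([-.006,.125])]*2;B=[P[k] for k in c]+[bolt,bolt2]
A=np.array(A);B=np.array(B)
a0=A.mean(0);b0=B.mean(0);H=(A-a0).T@(B-b0);th=np.arctan2(H[0,1]-H[1,0],H[0,0]+H[1,1])
R=np.array([[np.cos(th),-np.sin(th)],[np.sin(th),np.cos(th)]]);t=b0-R@a0
print('th',th,'t',t);print('res mm',((A@R.T+t-B)*1e3).round(1))
v=R.T@(pegm[:2]-bolt);print('cam',np.arctan2(v[1],v[0]),np.linalg.norm(v))
np.savez('jig.npz',R=R,t=t,th=th)
# crossbar front face: top edge z52 tip corners in top crop
for n,(u,v,z) in {'bar front left tip':(153,488,.052),'bar rear left tip':(160,522,.052),'plate rear R':(510,490,.078),'slide face mould L':(330,312,.092),'slide mould rear R':(513,400,.092)}.items():
    p=onz(T,260+(u-1.5)/4,100+(v-1.5)/4,z)[:2];print(n,((p-t)@R*1e3).round(1))
for n,(u,v,z) in {'bar front tip':(550,405,.052),'bar rear tip':(571,378,.052),'plate top rear R':(250,112,.078),'plate top rear L':(393,187,.078)}.items():
    p=onz(S,200+(u-1.5)/4,180+(v-1.5)/4,z)[:2];print(n,((p-t)@R*1e3).round(1))
for n,q in {'pivot':(-6,125),'peg0':(30,125),'plate':(-120,0)}.items(): print(n,(R@np.array(q)/1e3+t).round(4))
```

```text
(np.float64(305.1578947368421), np.float64(188.1578947368421), 19) (np.float64(298.6938775510204), np.float64(298.0612244897959), 49)
bolt [0.59994269 0.05418325 0.052     ] [0.59668656 0.05164865 0.052     ]
(np.float64(289.0), np.float64(188.28571428571428), 7) (np.float64(312.765625), np.float64(307.9375), 64)
peg mid [0.59530651 0.08848024 0.073     ] [0.59894572 0.09084913 0.073     ]
th 0.18388056649840515 t [ 0.62726766 -0.06798589]
res mm [[ 0.1  0.9]
 [ 1.5 -0.5]
 [-2.  -2.2]
 [-1.4 -0.4]
 [ 1.8  2.2]]
cam 1.5212786414998885 0.034608923141958715
bar front left tip [-75.3 154.2]
bar rear left tip [-94.5 153.7]
plate rear R [-114.4  -35.2]
slide face mould L [-4.4 43.4]
slide mould rear R [-68.7 -43.8]
bar front tip [-75.  156.3]
bar rear tip [-91.7 155.6]
plate top rear R [-108.4  -41.6]
plate top rear L [-113.5   39.8]
pivot [0.5985 0.0538]
peg0 [0.6339 0.0604]
plate [ 0.5093 -0.0899]
```

Emit:
jog_arm(
  moves=[
    [2.5,-4,0,0],
    [2.5,-4,0,0],
    [2.5,-4,0,0],
    [2.5,-4,0,0],
    [2.5,-4,0,0],
    [2.5,-4,0,0],
    [3,-4,0,0],
    [3,-4,0,0],
    [3,-4,0,0],
    [3,-4,-1,0],
    [3,-4,-1,0],
    [3,-4,-1,0],
  ],
  hand=0,
)

```text
clock: 1.3
position: [0.5444, 0.1602, 0.2205]
ee_rot: [[0.948, -0.319, 0.0], [-0.319, -0.948, 0.0], [-0.0, -0.0, -1.0]]
ft_force: [0.6, 1.5, 0.2]
width: -0.0001
```

```bash
cat > pose.py <<'E'
from h import *
j=np.load('jig.npz');R,t=j['R'],j['t']
def W(q): return R@np.array(q)/1e3+t
def Jg(p): return (np.array(p)[:2]-t)@R*1e3
E
python3 - <<'E'
from pose import *
o=monitor.get_obs();e=o['ee_rot'];print(o['clock'],o['position'],o['width'],o['ft_force'],'yaw',np.degrees(np.arctan2(e[1][0],e[0][0])),Jg(o['position']))
T=load('top0')
for n,u,v,z in(('bowl',248,243,.05),('jar',232,180,.085)):print(n,Jg(onz(T,u,v,z)))
def c(a,phi,off):
    n=np.array([np.cos(phi),np.sin(phi)]);return np.array([-6+36*np.cos(a),125+36*np.sin(a)])-off*n
d=np.radians
print('start',W(c(1.52,d(-29),29)),c(1.52,d(-29),29))
for a,f in zip(np.linspace(1.52,0,9),np.linspace(-29,-75,9)):print(round(a,2),f.round(1),W(c(a,d(f),17)).round(4))
E
```

```text
1.3 [0.5444003  0.16018208 0.22052384] -5.2466300256081576e-05 [0.62069018 1.45858814 0.21394164] yaw -18.599339614030775 [-39.75072395 239.47339103]
bowl [-101.79282474  270.27613973]
jar [ 34.30159209 276.25401084]
start [0.56622905 0.09867614] [-29.53609005 175.01304417]
1.52 -29.0 [0.5776 0.0949]
1.33 -34.8 [0.5851 0.0967]
1.14 -40.5 [0.5926 0.0972]
0.95 -46.2 [0.5999 0.0964]
0.76 -52.0 [0.6069 0.0942]
0.57 -57.8 [0.6132 0.0909]
0.38 -63.5 [0.6187 0.0866]
0.19 -69.2 [0.6232 0.0815]
0.0 -75.0 [0.6266 0.0757]
```

Emit:
jog_arm(
  moves=[
    [0.7,-2,-2,0],
    [0.7,-2,-3,0],
    [0.7,-2.2,-3,0],
    [0,0,-1,0],
    [0,0,0,0],
  ],
)

```text
clock: 1.8
position: [0.5636, 0.0991, 0.129]
ee_rot: [[0.947, -0.32, -0.004], [-0.32, -0.947, -0.002], [-0.003, 0.003, -1.0]]
ft_force: [0.5, -0.4, 0.8]
width: -0.0001
```

Run:
```python
from pose import *
o=monitor.get_obs();print(o['position'])
s=take('scene','s1');cv2.imwrite('pics/s1c.png',cv2.resize(s['image'][180:330,200:390,::-1],None,fx=4,fy=4,interpolation=2))
T=take('top','t1');cv2.imwrite('pics/t1c.png',cv2.resize(T['image'][100:250,210:400,::-1],None,fx=4,fy=4,interpolation=2))
```

```text
[0.56363386 0.0990903  0.1289544 ]
```

View pics/s1c.png

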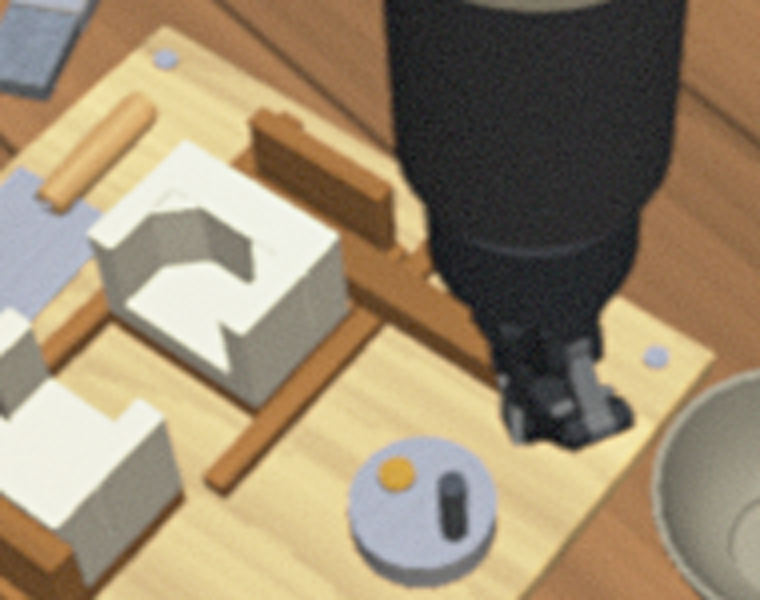

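View pics/t1c.png

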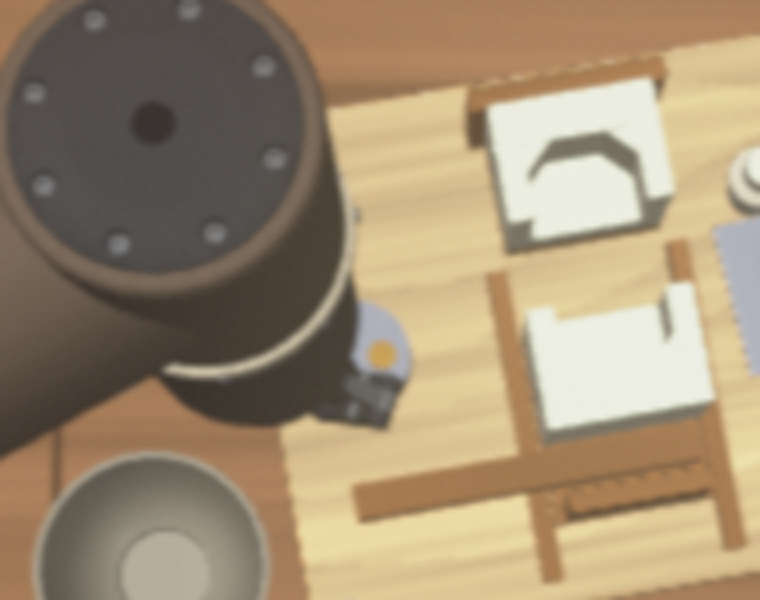

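The closed fingers hover behind the peg, at about (570,440) in the scene crop; the peg is at (454,510) and the way down is clear. I'll go down and touch gently.

Emit:
jog_arm(
  moves=[
    [0.2,0,-2,0],
    [0,0,-2,0],
    [0,0,-0.5,0],
    [0,0,0,0],
  ],
)

```text
clock: 2.3
position: [0.5668, 0.1007, 0.0864]
ee_rot: [[0.948, -0.318, 0.0], [-0.318, -0.948, -0.0], [0.0, 0.0, -1.0]]
ft_force: [-0.2, 0.1, 0.7]
width: -0.0002
```

Emit:
jog_arm(
  moves=[
    [0.4,-0.1,0,0],
    [0.4,-0.1,0,0],
    [0.3,-0.1,0,0],
    [0.4,0.1,0,-3],
    [0.4,0.1,0,-3],
    [0,0,0,0],
  ],
)

```text
clock: 2.9
position: [0.586, 0.0989, 0.0861]
ee_rot: [[0.909, -0.417, -0.0], [-0.417, -0.909, 0.0], [-0.0, -0.0, -1.0]]
ft_force: [-0.3, -0.7, 0.4]
width: -0.0002
```

Run:
```python
from pose import *
o=monitor.get_obs();print(o['position'])
s=take('scene','s2');cv2.imwrite('pics/s2c.png',cv2.resize(s['image'][180:330,200:390,::-1],None,fx=4,fy=4,interpolation=2))
```

```text
[0.58599539 0.09892239 0.08613944]
```

View pics/s2c.png

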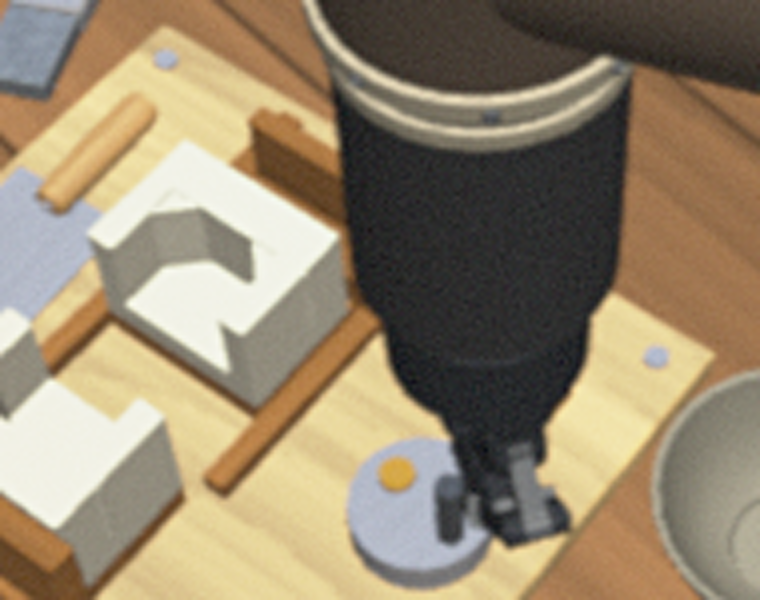

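The finger is now against the peg (scene crop: peg (450,510), finger (500,510)), and the peg has just begun to move. I'll continue along the arc.

Emit:
jog_arm(
  moves=[
    [0.35,-0.05,0,-3],
    [0.35,-0.05,0,-3],
    [0.35,-0.05,0,-3],
    [0.35,-0.1,0,-3],
    [0.35,-0.1,0,-3],
    [0.35,-0.1,0,-3],
    [0.3,-0.15,0,-3],
    [0.3,-0.2,0,-3],
    [0,0,0,0],
  ],
)

```text
clock: 3.85
position: [0.6132, 0.0919, 0.0859]
ee_rot: [[0.661, -0.75, 0.001], [-0.75, -0.661, 0.001], [-0.0, -0.002, -1.0]]
ft_force: [-0.7, 3.1, -0.5]
width: 0.0001
```

Run:
```python
from pose import *
o=monitor.get_obs();print(o['position'])
s=take('scene','s3');cv2.imwrite('pics/s3c.png',cv2.resize(s['image'][180:330,200:390,::-1],None,fx=4,fy=4,interpolation=2))
```

```text
[0.61324198 0.09191879 0.08592018]
```

View pics/s3c.png

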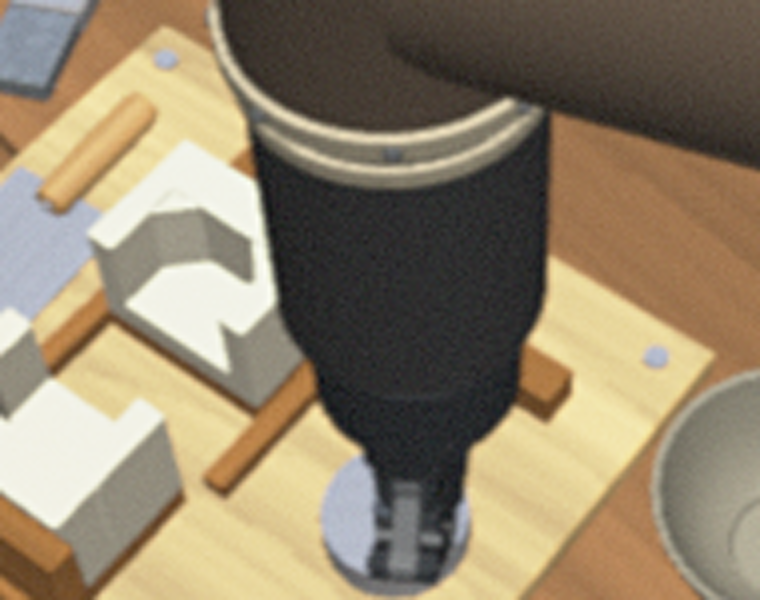

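The disc has turned (centre now about (395,530) in the crop), as planned, with 3 N at the peg. I'll finish the arc.

Emit:
jog_arm(
  moves=[
    [0.3,-0.2,0,-3],
    [0.3,-0.2,0,-3],
    [0.2,-0.25,0,-3],
    [0.2,-0.3,0,-3],
    [0.2,-0.3,0,-2],
    [0.1,-0.3,0,-2],
    [0,0,0,0],
  ],
)

```text
clock: 4.6
position: [0.6264, 0.0758, 0.0863]
ee_rot: [[0.43, -0.903, 0.002], [-0.903, -0.43, 0.001], [0.0, -0.002, -1.0]]
ft_force: [0.2, 2.8, 0.7]
width: -0.0002
```

Emit:
jog_arm(
  moves=[
    [0,1,0,0],
    [0,2,0,0],
    [0,2,1,0],
    [0,0,4,0],
    [-1,3,4,0],
    [-2,4,2,0],
    [-2,4,0,0],
    [-2,4,0,0],
    [0,0,0,0],
  ],
)

```text
clock: 5.5
position: [0.5536, 0.2806, 0.1964]
ee_rot: [[0.434, -0.901, 0.001], [-0.901, -0.434, 0.001], [-0.001, -0.002, -1.0]]
ft_force: [-0.0, -0.4, -0.7]
width: 0.0001
```

Run:
```python
from pose import *
o=monitor.get_obs();print(o['clock'],o['position'])
s=take('scene','s4');cv2.imwrite('pics/s4c.png',cv2.resize(s['image'][180:330,200:390,::-1],None,fx=4,fy=4,interpolation=2))
T=take('top','t4');cv2.imwrite('pics/t4c.png',cv2.resize(T['image'][100:250,260:445,::-1],None,fx=4,fy=4,interpolation=2))
```

```text
5.5 [0.55359634 0.28060264 0.19644625]
```

View pics/s4c.png

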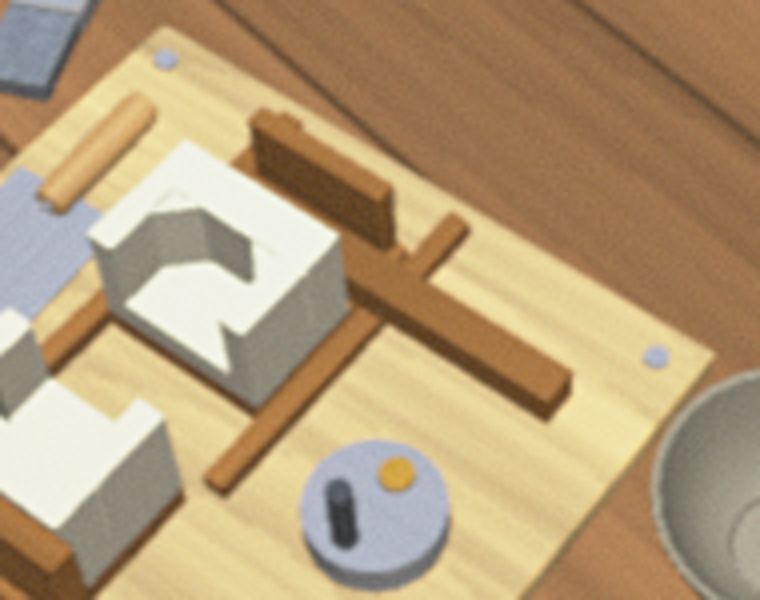

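View pics/t4c.png

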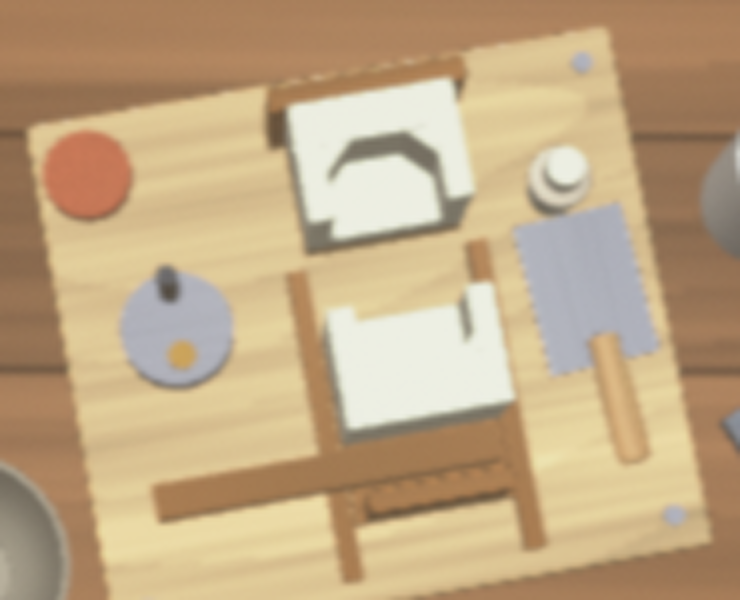

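Run:
```python
from pose import *
def blob(s,x0,y0,x1,y1,f):
    h=cv2.cvtColor(s['image'],cv2.COLOR_RGB2HSV).astype(int);m=np.zeros(h.shape[:2],bool);m[y0:y1,x0:x1]=f(h)[y0:y1,x0:x1]
    v,u=np.nonzero(m);return u.mean(),v.mean(),len(u)
T=load('t4');S=load('s4');dk=lambda h:h[...,2]<100
br=lambda h:(h[...,1]>120)&(h[...,2]>120)
for s,b,pb in((T,(298,182,311,196),(296,164,308,178)),(S,(294,293,304,304),(278,296,294,320))):
    B=blob(s,*b,br);P=blob(s,*pb,dk);print(B,P)
    v=(onz(s,P[0],P[1],.073)-onz(s,B[0],B[1],.052))[:2]@R;print('cam',np.arctan2(v[1],v[0]),np.linalg.norm(v))
o=monitor.get_obs();print(o['qpos'],o['position'],W((-154,0)),W((-135,0)),W((-80,0)))
```

```text
(np.float64(305.1578947368421), np.float64(188.1578947368421), 19) (np.float64(302.0), np.float64(172.2), 10)
cam 0.016154501612665385 0.031632647835118585
(np.float64(298.6938775510204), np.float64(298.0612244897959), 49) (np.float64(285.13698630136986), np.float64(309.958904109589), 73)
cam 0.097897320664814 0.03940392509713832
[ 7.77977330e-01  3.08432127e-01 -1.90580500e-01  2.77400391e-04
 -1.07124396e+00 -3.30896199e-01] [0.55488534 0.27733384 0.19589783] [ 0.47586386 -0.09614419] [ 0.49454355 -0.09267012] [ 0.54861633 -0.08261358]
```

The cam is at about 0.02–0.10 rad in the two views and the slide hasn't moved. Next I'll go round behind the push plate, staying high.

Emit:
jog_arm(
  moves=[
    [-1,-4,0,-2],
    [-1,-4,0,-2],
    [-1,-4,0,-2],
    [-1,-4,0,-2],
    [-1,-4,0,-2],
    [-1,-4,0,-2],
    [-1,-4,0,-2],
    [-0.9,-4,0,-1],
    [0,-3,0,0],
    [0,-2.3,0,0],
    [0,0,0,0],
  ],
)

```text
clock: 6.7
position: [0.4765, -0.1007, 0.1955]
ee_rot: [[0.177, -0.984, -0.0], [-0.984, -0.177, -0.0], [0.0, 0.0, -1.0]]
ft_force: [0.3, 0.8, -0.2]
width: 0.0
```

Run:
```python
from pose import *
s=take('scene','s5');cv2.imwrite('pics/s5c.png',cv2.resize(s['image'][130:330,190:430,::-1],None,fx=3,fy=3,interpolation=2))
o=monitor.get_obs();e=o['ee_rot'];print(o['position'],Jg(o['position']),np.degrees(np.arctan2(e[1][0],e[0][0])))
```

```text
[ 0.47663373 -0.09968378  0.19539119] [-153.89030845   -3.62068623] -79.78975811070949
```

View pics/s5c.png

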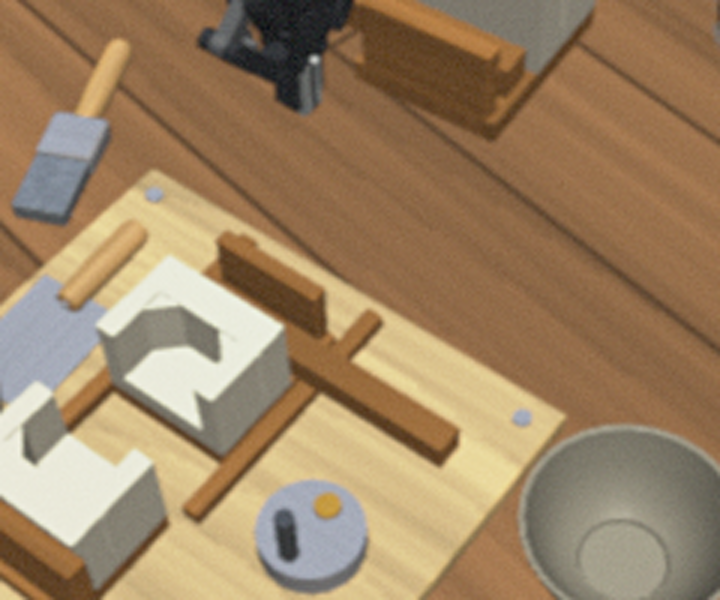

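The fingers are above and behind the push plate: tip at (300,105) at height, plate at (270,285), nothing in between. I'll go down.

Emit:
jog_arm(
  moves=[
    [0,0.4,-3,0],
    [0,0,-3,0],
    [0,0,-3,0],
    [0,0,-2,0],
    [0,0,-1.5,0],
    [0,0,-0.5,0],
    [0,0,0,0],
  ],
)

```text
clock: 7.45
position: [0.4767, -0.0938, 0.0648]
ee_rot: [[0.181, -0.984, -0.001], [-0.984, -0.181, -0.0], [0.0, 0.001, -1.0]]
ft_force: [1.4, 0.6, -0.2]
width: 0.0
```

Run:
```python
from pose import *
s=take('scene','s6');cv2.imwrite('pics/s6c.png',cv2.resize(s['image'][130:330,190:430,::-1],None,fx=3,fy=3,interpolation=2))
o=monitor.get_obs();e=o['ee_rot'];print(o['position'],Jg(o['position']),np.degrees(np.arctan2(e[1][0],e[0][0])))
```

```text
[ 0.47720612 -0.09379455  0.06545089] [-152.25074362    2.0646043 ] -79.57901095230108
```

View pics/s6c.png

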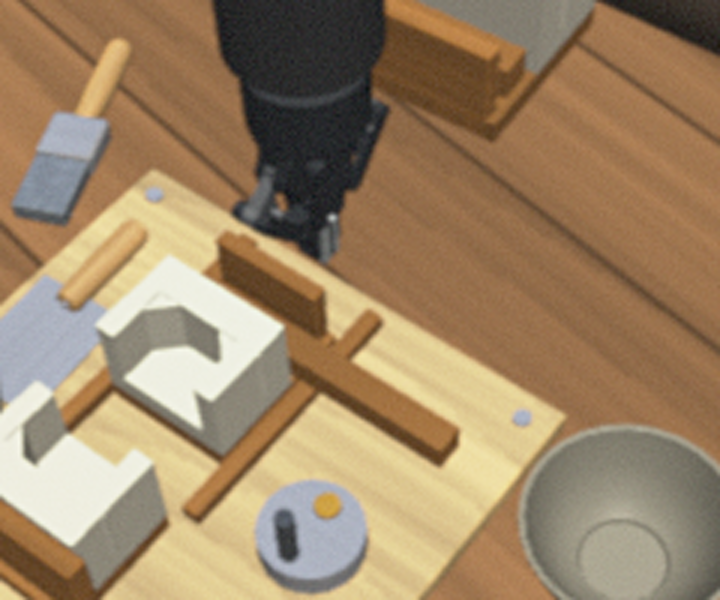

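The fingers are lowered behind the plate, with the tip at (325,250). I'll push forward in small rows.

Emit:
jog_arm(
  moves=[
    [0.5,0.08,0,0],
    [0.5,0.08,0,0],
    [0.5,0.08,0,0],
    [0.5,0.08,0,0],
    [0.5,0.09,0,0],
    [0.5,0.09,0,0],
    [0.5,0.09,0,0],
    [0.5,0.09,0,0],
  ],
)

```text
clock: 8.3
position: [0.5151, -0.0878, 0.0647]
ee_rot: [[0.18, -0.984, -0.004], [-0.984, -0.18, -0.001], [-0.0, 0.004, -1.0]]
ft_force: [-7.1, -0.8, 5.7]
width: -0.0
```

Run:
```python
from pose import *
s=take('scene','s7');cv2.imwrite('pics/s7c.png',cv2.resize(s['image'][130:330,190:430,::-1],None,fx=3,fy=3,interpolation=2))
o=monitor.get_obs();e=o['ee_rot'];print(o['position'],Jg(o['position']),o['ft_force'])
```

```text
[ 0.51625471 -0.08755358  0.06473662] [-112.71931489    1.06047266] [-1.94086124 -1.05114558 -0.93298377]
```

View pics/s7c.png

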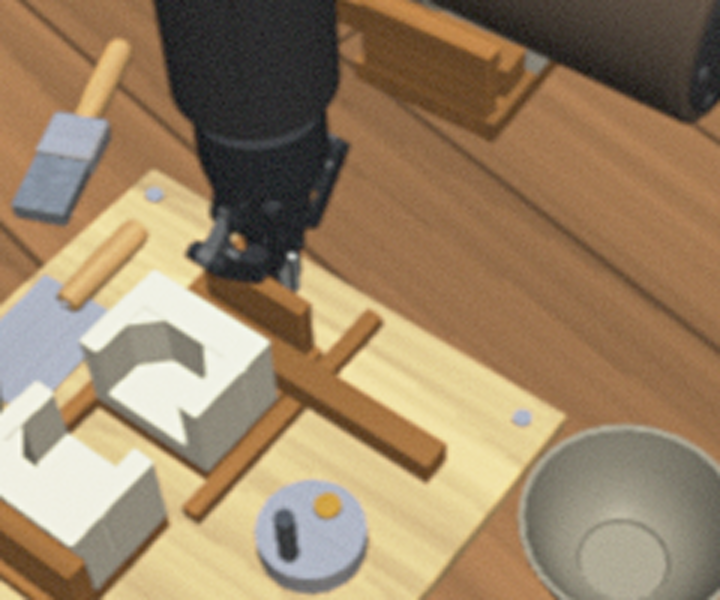

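The slide is moving straight and the rails guide it: the bar tip went from (440,465) to (430,480). The push takes about 7 N. I'll continue.

Emit:
jog_arm(
  moves=[
    [0.5,0.09,0,0],
    [0.5,0.09,0,0],
    [0.5,0.09,0,0],
    [0.4,0.08,0,0],
    [0.4,0.08,0,0],
    [0.2,0.04,0,0],
  ],
)

```text
clock: 8.95
position: [0.5422, -0.0825, 0.0649]
ee_rot: [[0.18, -0.984, -0.0], [-0.984, -0.18, -0.0], [-0.0, 0.0, -1.0]]
ft_force: [-3.2, 0.4, -1.7]
width: 0.0002
```

Run:
```python
from pose import *
s=take('scene','s8');cv2.imwrite('pics/s8c.png',cv2.resize(s['image'][180:330,190:390,::-1],None,fx=4,fy=4,interpolation=2))
o=monitor.get_obs();e=o['ee_rot'];print(o['position'],Jg(o['position']),o['ft_force'])
```

```text
[ 0.54243808 -0.08241354  0.06494581] [-86.03752272   1.32633955] [-1.85174063 -0.01830952 -1.28868617]
```

View pics/s8c.png

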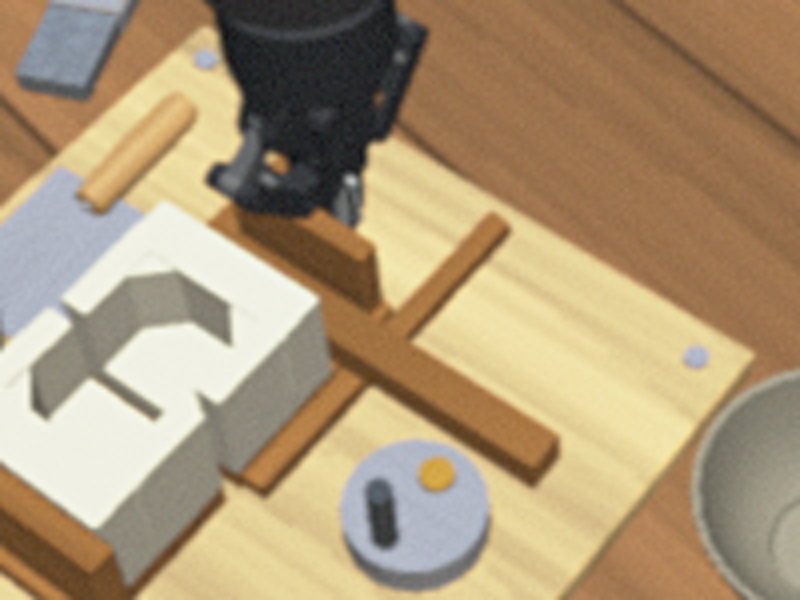

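A gap of about 5–10 mm is left between the halves, at (205,410). I'll creep in and watch for the force to rise.

Emit:
jog_arm(
  moves=[
    [0.2,0.04,0,0],
    [0.2,0.04,0,0],
    [0.2,0.04,0,0],
  ],
)

```text
clock: 9.3
position: [0.5479, -0.0814, 0.0651]
ee_rot: [[0.18, -0.984, -0.0], [-0.984, -0.18, -0.0], [-0.0, 0.0, -1.0]]
ft_force: [-2.5, 0.1, -2.1]
width: -0.0
```

Emit:
jog_arm(
  moves=[
    [0.1,0.02,0,0],
    [0.1,0.02,0,0],
  ],
)

```text
clock: 9.5
position: [0.549, -0.0811, 0.065]
ee_rot: [[0.18, -0.984, -0.002], [-0.984, -0.18, -0.0], [-0.0, 0.002, -1.0]]
ft_force: [-7.9, -0.2, 3.6]
width: -0.0003
```

Emit:
jog_arm(
  moves=[
    [0.1,0.02,0,0],
    [0.1,0.02,0,0],
  ],
)

```text
clock: 9.7
position: [0.5491, -0.0811, 0.065]
ee_rot: [[0.18, -0.984, -0.005], [-0.984, -0.18, -0.001], [-0.0, 0.005, -1.0]]
ft_force: [-14.3, -0.6, 10.3]
width: -0.0
```

Run:
```python
from pose import *
s=take('scene','s9');cv2.imwrite('pics/s9c.png',cv2.resize(s['image'][200:320,190:350,::-1],None,fx=5,fy=5,interpolation=2))
o=monitor.get_obs();e=o['ee_rot'];print(o['position'],Jg(o['position']),o['ft_force'])
```

```text
[ 0.54906607 -0.08109218  0.06505294] [-79.27966577   1.41351708] [-12.65771635   0.63208546   8.76257875]
```

View pics/s9c.png

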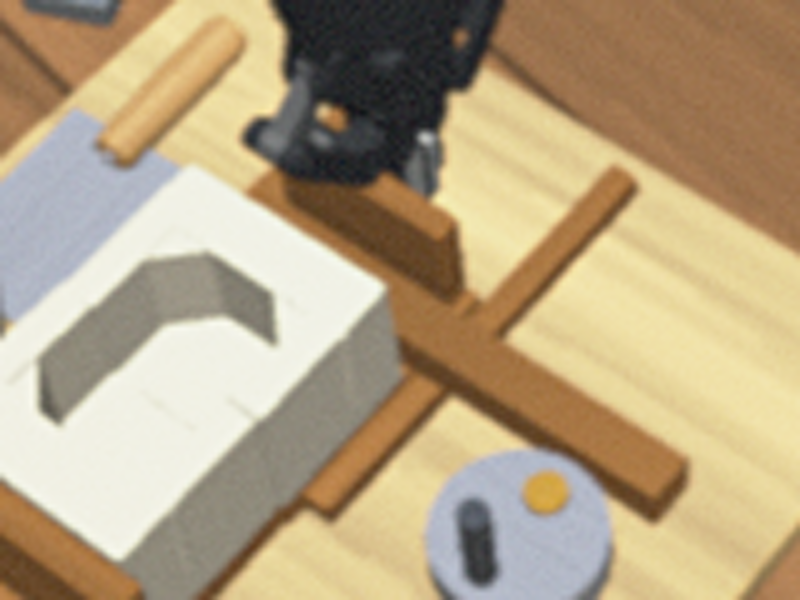

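The halves meet with no gap. The push came up against a firm stop (14 N, TCP no longer advancing), at the place expected for home. I'll back off and rise clear.

Emit:
jog_arm(
  moves=[
    [-0.5,-0.1,0,0],
    [-1,-0.2,0,0],
    [-2,-0.3,0,0],
    [-2,-0.3,0,0],
    [0,0,3,0],
    [0,0,5,0],
    [0,0,5,0],
    [0,-2,3,0],
    [0,-4,0,0],
    [0,-4,0,0],
    [0,-4,0,0],
    [0,0,0,0],
  ],
)

```text
clock: 10.95
position: [0.4969, -0.2331, 0.2254]
ee_rot: [[0.177, -0.984, 0.002], [-0.984, -0.177, -0.001], [0.001, -0.002, -1.0]]
ft_force: [-0.3, 0.6, -1.3]
width: -0.0003
```

Run:
```python
from pose import *
o=monitor.get_obs();print(o['clock'],o['position'],o['ft_force'])
S=take('scene','s10');cv2.imwrite('pics/s10c.png',cv2.resize(S['image'][160:410,100:460,::-1],None,fx=2.2,fy=2.2,interpolation=2))
T=take('top','t10');cv2.imwrite('pics/t10c.png',cv2.resize(T['image'][100:250,260:445,::-1],None,fx=4,fy=4,interpolation=2))
def blob(s,x0,y0,x1,y1,f):
    h=cv2.cvtColor(s['image'],cv2.COLOR_RGB2HSV).astype(int);m=np.zeros(h.shape[:2],bool);m[y0:y1,x0:x1]=f(h)[y0:y1,x0:x1]
    v,u=np.nonzero(m);return u.mean(),v.mean(),len(u)
dk=lambda h:h[...,2]<100
br=lambda h:(h[...,1]>120)&(h[...,2]>120)
for s,b,pb in((T,(298,182,311,193),(296,164,308,178)),(S,(294,293,304,303),(278,296,294,320))):
    B=blob(s,*b,br);P=blob(s,*pb,dk);print(B,P)
    v=(onz(s,P[0],P[1],.073)-np.r_[W((-6,125)),.052])[:2]@R;print('cam',np.arctan2(v[1],v[0]),np.linalg.norm(v))
```

```text
10.95 [ 0.49692356 -0.2330609   0.22540905] [-0.28285708  0.57998103 -1.31672369]
(np.float64(305.1904761904762), np.float64(188.14285714285714), 21) (np.float64(301.8888888888889), np.float64(172.33333333333334), 9)
cam 0.027607353896555005 0.032867355052403416
(np.float64(298.6938775510204), np.float64(298.0612244897959), 49) (np.float64(284.87640449438203), np.float64(308.92134831460675), 89)
cam 0.014238921840882194 0.03580008272412541
```

View pics/s10c.png

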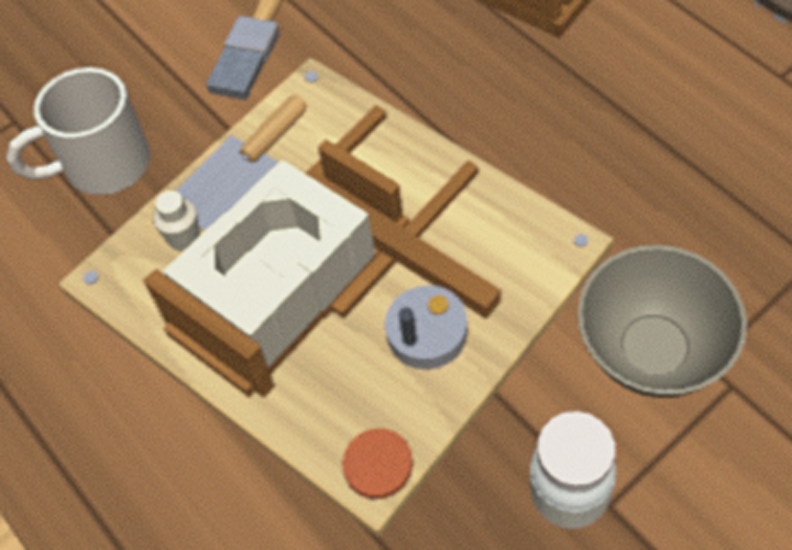

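View pics/t10c.png

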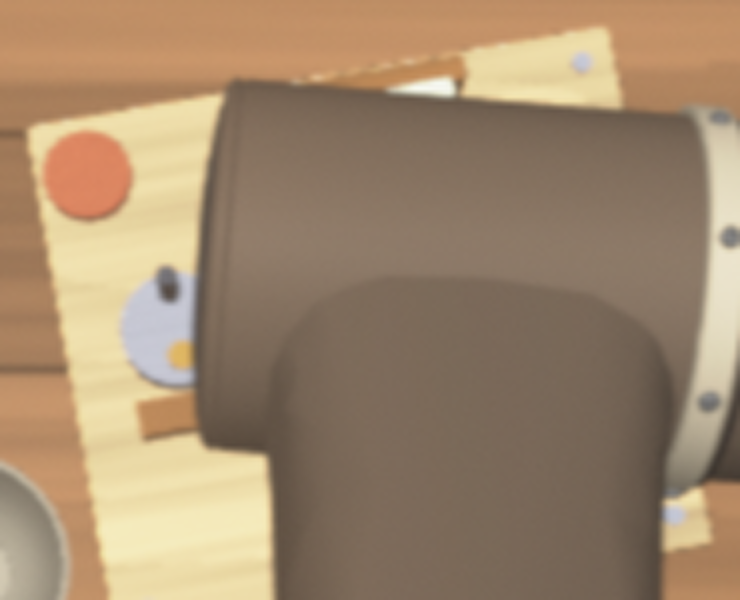

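The final pictures show the halves closed with no gap, and the cam still at about 0.02 rad, peg straight ahead at (408,325) with the bolt at (438,303). The bystanders are undisturbed and the hand is clear in the air.

```bash
python3 -c "
from station import ctrl
print(ctrl.close_job())"
```

```text
the job is handed in; nothing more can be done
None
```

The mould is closed, the cam is at its low point and the hand is clear. I handed the job in at about 11 s on the robot's clock.

- **Cam:** With the slide left alone, I pushed the peg round from about 1.5 rad to about 0 with the closed fingers. The readings ended at about 3 N.
- **Slide:** I then pushed the slide from behind its plate until it stopped firmly at about 14 N, where I expected it to be home.
- **Last checks:** The scene view shows no gap between the halves and the bystanders in view where they were. The cam reads 0.01 to 0.03 rad in both views.
- **Checks that disagreed or were limited:** Just after the push, the two views read the cam at 0.02 and 0.10 rad; I put this down to picture noise. In the last top view the arm hid the mould, so the closed gap was seen only in the scene view. The slide's final position was inferred from the tool position and the stop, not measured directly.

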